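# Find the tired spring rest of the tile bed

## Task

Border tiles have been coming off the stencilling bed smudged because one of its three spring pads has gone soft. With the fingertips press each black pad gently down by about half a centimetre, one after the other from left to right, and feel which one is clearly the softest; then push the yellow tag in front of that pad fully down, so that it gets a new spring, and draw back. Leave the other two tags up, and do not move or pick up anything lying round the bed.

Things in the scene. Friction and masses are not known exactly. Their poses are not given: they have to be found in the camera images.
- bed: Aluminium stencilling bed, a plate 440 (its y) x 166 mm (its x), top 14 mm above the bench, fixed. Origin on the bench under the middle pad; +y runs along the row of pads to the robot's left (outer pads at y = +-130 mm), +x to the rear. Two locator pins 18 mm thick, 74 mm high at x = +52, y = +-65 mm; an end stop 74 mm high at y = +212 mm. Its place and yaw vary.
- pad_left_top (a point): Centre of the black rubber top face of the left spring pad, a disc 40 mm across, 72 mm above the bench at rest, on a steel stem and coil spring in a grey cup. All three look alike; which one is soft changes from run to run.
- pad_left (a joint): Travel of the left pad straight down in m: 0 at rest, 0.015 at its stop; it springs back. Of the three springs one is tired: at 5 mm it pushes back with about 2 N and at 8 mm with 3 N, the two good ones with 4.5 to 6 N and 7 to 9.5 N. At rest a good pad stands against its upper stop, the tired one a tenth of a millimetre lower, too little to see.
- tag_left_top (a point): Centre of the top of the yellow tag of the left pad: thumb edge 34 mm (bed y) by 12 mm (bed x), 77 mm above the bench when up. It stands in a black guide (49 mm above the bench), 66 mm in front (bed -x) of its pad's centre.
- tag_left (a joint): Travel of the left tag straight down in its guide in m: 0 up (as it starts), 0.016 fully down. It takes about 3 N to push and stays where it is left.
- pad_middle_top (a point): Centre of the black rubber top face of the middle spring pad, a disc 40 mm across, 72 mm above the bench at rest, on a steel stem and coil spring in a grey cup. All three look alike; which one is soft changes from run to run.
- pad_middle (a joint): Travel of the middle pad straight down in m: 0 at rest, 0.015 at its stop; it springs back. Of the three springs one is tired: at 5 mm it pushes back with about 2 N and at 8 mm with 3 N, the two good ones with 4.5 to 6 N and 7 to 9.5 N. At rest a good pad stands against its upper stop, the tired one a tenth of a millimetre lower, too little to see.
- tag_middle_top (a point): Centre of the top of the yellow tag of the middle pad: thumb edge 34 mm (bed y) by 12 mm (bed x), 77 mm above the bench when up. It stands in a black guide (49 mm above the bench), 66 mm in front (bed -x) of its pad's centre.
- tag_middle (a joint): Travel of the middle tag straight down in its guide in m: 0 up (as it starts), 0.016 fully down. It takes about 3 N to push and stays where it is left.
- pad_right_top (a point): Centre of the black rubber top face of the right spring pad, a disc 40 mm across, 72 mm above the bench at rest, on a steel stem and coil spring in a grey cup. All three look alike; which one is soft changes from run to run.
- pad_right (a joint): Travel of the right pad straight down in m: 0 at rest, 0.015 at its stop; it springs back. Of the three springs one is tired: at 5 mm it pushes back with about 2 N and at 8 mm with 3 N, the two good ones with 4.5 to 6 N and 7 to 9.5 N. At rest a good pad stands against its upper stop, the tired one a tenth of a millimetre lower, too little to see.
- tag_right_top (a point): Centre of the top of the yellow tag of the right pad: thumb edge 34 mm (bed y) by 12 mm (bed x), 77 mm above the bench when up. It stands in a black guide (49 mm above the bench), 66 mm in front (bed -x) of its pad's centre.
- tag_right (a joint): Travel of the right tag straight down in its guide in m: 0 up (as it starts), 0.016 fully down. It takes about 3 N to push and stays where it is left.
- dabbing_block_mid (a point): Centre of the brown stencil dabbing block 50 x 90 x 39 mm, right of the bed. Loose; to be left alone.
- tape_roll_mid (a point): Centre of the roll of masking tape 98 mm across, 25 mm high, left of the bed. Loose; to be left alone.
- red_brush_mid (a point): Centre of the red brush 236 mm long, 13 mm thick, lying behind the bed. Loose; to be left alone.
- marker_mid (a point): Centre of the white and black marker pen 135 mm long, 17 mm thick, lying in front of the bed. Loose; to be left alone.
- slip_bulb_mid (a point): Centre of the red-brown slip bulb with a nozzle, 58 mm across, 110 mm high, standing behind the bed's right end. Loose; to be left alone.

How it is judged:
On the way, in this order (a step that is already met when the one before it is completed fails the run):
1. the left pad has been pressed down at least 3 mm (value of joint pad_left above 0.003 m), for 0.1 s.
2. then the middle pad at least 3 mm (value of joint pad_middle above 0.003 m), for 0.1 s.
3. then the right pad at least 3 mm (value of joint pad_right above 0.003 m), for 0.1 s.
4. then the tag of the softest pad is pushed down (((value of joint tag_left above 0.013 m and value of joint pad_left between 0.0001 and 0.002 m and value of joint each of tag_middle, tag_right below 0.004 m) or (value of joint tag_middle above 0.013 m and value of joint pad_middle between 0.0001 and 0.002 m and value of joint each of tag_left, tag_right below 0.004 m) or (value of joint tag_right above 0.013 m and value of joint pad_right between 0.0001 and 0.002 m and value of joint each of tag_left, tag_middle below 0.004 m))), for 0.2 s.
At the end, for the whole second after the job is handed in: The softest pad's tag (that of the pad whose spring no longer lifts it against its upper stop) is down at least 13 of its 16 mm, the other two tags are up (within 4 mm), all pads are released and back up (within 2 mm), and every loose thing is within 20 mm of where it was (((value of joint tag_left above 0.013 m and value of joint pad_left between 0.0001 and 0.002 m and value of joint each of tag_middle, tag_right below 0.004 m) or (value of joint tag_middle above 0.013 m and value of joint pad_middle between 0.0001 and 0.002 m and value of joint each of tag_left, tag_right below 0.004 m) or (value of joint tag_right above 0.013 m and value of joint pad_right between 0.0001 and 0.002 m and value of joint each of tag_left, tag_middle below 0.004 m)) and value of joint each of pad_left, pad_middle, pad_right below 0.002 m and distance of each of dabbing_block_mid, tape_roll_mid, red_brush_mid, marker_mid, slip_bulb_mid from where it was at the start of the episode below 0.02 m); the robot touches nothing.
It fails at once if the tag of a firm pad is pushed down more than 4 mm ((value of joint tag_left above 0.004 m and value of joint pad_left below 0.0001 m) or (value of joint tag_middle above 0.004 m and value of joint pad_middle below 0.0001 m) or (value of joint tag_right above 0.004 m and value of joint pad_right below 0.0001 m)).
It fails at once if a pad is pressed roughly (over 25 N) (contact force between any of the arm, the fingers and pad_left above 25 N or contact force between any of the arm, the fingers and pad_middle above 25 N or contact force between any of the arm, the fingers and pad_right above 25 N).
It fails at once if a loose thing is moved, lifted or carried off by more than 20 mm (distance of any of dabbing_block_mid, tape_roll_mid, red_brush_mid, marker_mid, slip_bulb_mid from where it was at the start of the episode above 0.02 m).
It also fails if it takes over 50 s, if anything falls off the work surface, if the arm or the gripper's body presses on something with over 40 N, if the wrist force passes 120 N, or if a joint passes its speed limit or range.

## Robot

A 7-joint arm with a two-finger parallel gripper is mounted at the origin on a cart in front of the work surface, level with it; the furniture and walls round the work are solid. World frame = base frame: x ahead of the robot, y to its left, z up, the work surface at z = 0. Lengths are in m, angles in rad, forces in N, time in s.
With the tool pointing down it reaches from about 0.425 to 0.875 m from the base axis. Payload 9.9 kg.
Tool frame: the origin (TCP) lies at the very end of the fingers, on their centre line; the grasp point (between the pads) lies 19 mm behind it (tcp_to_grasp is the distance from the TCP to the grasp point, in m); z points along the fingers, x is the direction in which the jaws open and shut, and the axes are right-handed (so a half turn about z gives the same grasp; the last joint's range is limited). The gripper opens to 85 mm and grips with 20 to 120 N. Pads are 22 mm wide; open, the fingers measure 114 mm over their backs; the gripper's body (76 mm by 85 mm) begins 54 mm behind the grasp point. The pads swing forward as they close: fully open they stand 13 mm farther back than shut.
Start: joints at [1.067, 0.576, 0.025, 1.437, -0.015, 1.129, -0.057], TCP at [0.275, -0.616, 0.192] pointing down, gripper open.
Joint ranges: [-2.76, 2.76], [-0.34, 2.15], [-1.52, 1.57], [0.19, 2.46], [-1.09, 4.23], [0.17, 1.99], [-2.82, 2.82]. Speed limits (rad/s): [2.22, 2.22, 3.01, 3.01, 3.14, 3.14, 3.14].

## Interface

Orientations are given as a rotation vector (axis times angle).
In Python, from bench import state, get_image, hand_in, tcp_to_grasp gives the robot as it stands. The module is installed in compiled form; this text tells all that it offers.
- The arm moves only by the tool drive_tool, never from a script. Its arguments are lists of equal length, an entry for each row: "gripper": the opening in per cent of the stroke, from 0 (shut) to 100 (fully open); "offset": the shift along the tool's x, y, z in mm, a list of three; "yaw": the turn about the tool's z in degrees. A call has 1 to 5 rows; each row shifts and turns the commanded pose from where the row before left it, along the tool's axes as they then stand; what a row does not reach is not made up. A row lasts 1/12 s, in which the tool goes at most 41.7 mm and 7.16 degrees, less where a joint would pass 70% of its speed; a pose out of reach is approached as far as the arm can. A call is refused whole if a number of a shift passes 41.7 or a number of a turn 7.16, either way. A call with a gripper value outside its range is refused whole. The fingers move at their own pace and stop on an object; "grip_force" is the grip in N (left out, the last holds). Time passes only in rows, so rows that do not move let the fingers close. It gives the time, the measured TCP pose, the force and the opening at its end, in the units of the state.
- state(): the state, without advancing time (a new reading comes with each control period).
- get_image(name): name is "scene" or "top"; returns a dict with "frame" (420x560x3 uint8, red, green, blue), "K" (3x3 intrinsics, pixels), "k1" (the pictures are not rectified: a ray, as slopes to the right and down, at radius r is drawn at 1 + k1 r^2 times it, then the intrinsics apply), "rvec" (rotation vector, rad) and "tvec" (3), from world to camera coordinates, as OpenCV has them. Camera axes: x right, y down, z forward; pixel columns grow to the right and rows downward; lengths in m; the calibration is good to about 2 mm. A picture is of the moment at which its call begins. There is no depth.
- hand_in(): hands the job in, once; it reports no verdict.
The state is a dict: "clock": time; "q": joint angles; "dq": joint speeds; "effort": joint torques, N m; "tcp_pos": TCP position; "tool_rot": TCP orientation; "ft_force": force on the tool from outside, world axes, zero at the start; "moment": the same for the moment, N m; "gripper_width": finger opening in m.
Only numpy, scipy, OpenCV 4.12 (cv2) and the standard library are available. Lean on these libraries where they do the work, as an engineer would, in place of code of your own. Each camera call takes 0.05 s, during which the arm holds its last target. There are 200 camera calls.

## Working session

There is one attempt and no reset: what is moved stays moved. The work goes in short steps, Python scripts to look and compute and a tool call to move; the robot and the scene stay as the last step left them, time stands still between calls to the robot, and variables do not carry over. Pictures are saved under pics/ and viewed, about 8 in all and at most 12, crops included, and the job is handed in when it is done.

Besides the shell and the picture viewer there is one more tool, called after "Request:" as name(argument=value, ...), one argument or row to a line, values as JSON. drive_tool: Moves the arm, as the interface text tells. Its arguments: {"type":"object","properties":{"gripper":{"type":"array","items":{"type":"number"}},"offset":{"type":"array","items":{"type":"array","items":{"type":"number"}}},"yaw":{"type":"array","items":{"type":"number"}},"grip_force":{"type":"number"}},"required":["gripper","offset","yaw"]}

```bash
mkdir -p pics
cat > h.py <<'E'
import numpy as np, cv2
from bench import state, get_image
def cam(n):
    g=get_image(n); g['R']=cv2.Rodrigues(np.array(g['rvec'],float))[0]; g['t']=np.array(g['tvec'],float).ravel(); g['K']=np.array(g['K'],float); return g
def ray2plane(g,uv,z):
    K=g['K']; d=((uv[0]-K[0,2])/K[0,0],(uv[1]-K[1,2])/K[1,1]); d=np.array(d); u=d.copy()
    for _ in range(20): u=d/(1+g['k1']*(u@u))
    r=g['R'].T@np.array([*u,1]); c=-g['R'].T@g['t']
    return c+r*(z-c[2])/r[2]
def proj(g,p):
    c=g['R']@np.array(p)+g['t']; u=c[:2]/c[2]; u=u*(1+g['k1']*(u@u)); return u*[g['K'][0,0],g['K'][1,1]]+g['K'][:2,2]
E
python3 - <<'E'
from h import *
for n in('scene','top'):
    g=cam(n); cv2.imwrite(f'pics/{n}0.png',g['frame'][:,:,::-1]); print(n,-g['R'].T@g['t'])
    hsv=cv2.cvtColor(g['frame'],cv2.COLOR_RGB2HSV)
    m=cv2.inRange(hsv,(22,120,100),(35,255,255))
    k,l,s,c=cv2.connectedComponentsWithStats(m)
    for i in range(1,k):
        if s[i,4]>30: print(s[i],c[i].round(1),ray2plane(g,c[i],.077).round(4))
s=state();print(s['tcp_pos'],s['tool_rot'],s['ft_force'],s['gripper_width'],s['clock'])
E
```

```text
scene [-0.02298572  1.13398442  0.78350887]
[294 237   8   8  32] [297.8 240.4] [0.5    0.1592 0.077 ]
top [0.48488501 0.03828117 1.12514887]
[325 236  13   6  57] [331.  238.6] [ 0.5271 -0.1029  0.077 ]
[273 242  14   7  66] [279.4 245.1] [0.5148 0.0254 0.077 ]
[221 249  14   6  66] [227.1 251.4] [0.5028 0.1545 0.077 ]
[ 0.27499016 -0.61595983  0.19143041] [-2.63501115e+00  1.70925425e+00  1.94561507e-03] [ 0.26925217  1.08725874 -0.48772063] 0.08550317692773718 0.1
```

View pics/top0.png

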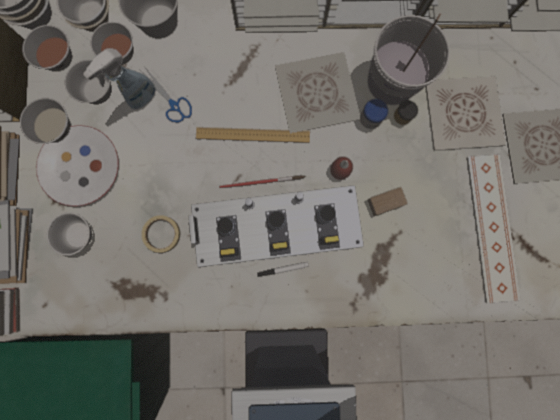

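View pics/scene0.png

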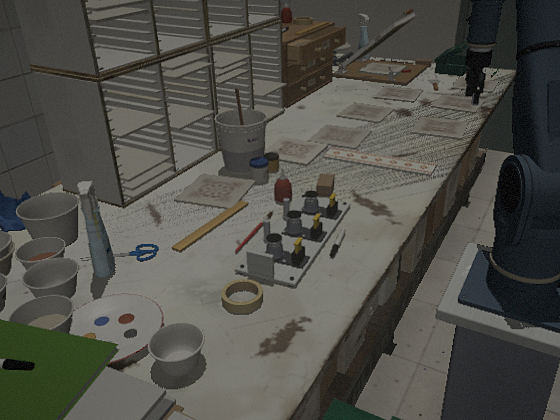

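Top view: the three yellow tags are at (227,251), (279,245) and (331,239), with the pads above them at about (225,225), (276,218) and (326,212). The bed is yawed about 5°. I'll check this by projecting the model points onto both views.

```bash
cat >> h.py <<'E'
def fit():
    return np.load('bed.npy')
def bed(p):  # bed (x,y) -> world xy
    o=fit(); c,s=np.cos(o[2]),np.sin(o[2]); return o[:2]+np.array([[c,-s],[s,c]])@np.array(p)
def goto(xy,z,s=None):
    s=s or state(); R=cv2.Rodrigues(np.array(s['tool_rot'],float))[0]; o=fit()
    d=np.array([*xy,z])-s['tcp_pos']; want=np.array([np.sin(o[2]),-np.cos(o[2])])
    a=np.arctan2(R[1,0],R[0,0]); b=np.arctan2(want[1],want[0]); yaw=-np.degrees((b-a+np.pi/2)%np.pi-np.pi/2)
    print('tool offset mm',(R.T@d*1000).round(1),'after yaw:',(np.array([[want[0],want[1],0],[want[1],-want[0],0],[0,0,-1]])@d*1000).round(1),'yaw',yaw.round(2),'z',R[:,2].round(3))
E
python3 - <<'E'
from h import *
g=cam('top')
T=np.array([ray2plane(g,u,.076)[:2] for u in[(227.1,251.4),(279.4,245.1),(331,238.6)]])
v=T[0]-T[2]; yaw=np.arctan2(-v[0],v[1]); print(np.linalg.norm(v),np.degrees(yaw))
o=T.mean(0)+.066*np.array([np.cos(yaw),np.sin(yaw)]); np.save('bed.npy',[*o,yaw]); print(o)
out=[]
for n,box in(('top',(180,150,180,120)),('scene',(225,170,140,120))):
    g=cam(n); x,y,w,h=box; k=4
    im=cv2.resize(g['frame'][y:y+h,x:x+w,::-1],None,fx=k,fy=k,interpolation=cv2.INTER_CUBIC)
    im=cv2.convertScaleAbs(im,alpha=1.6)
    for by in(.13,0,-.13):
        P=[proj(g,[*bed((.02*np.cos(t),by+.02*np.sin(t))),.072]) for t in np.linspace(0,6.28,30)]
        Q=[proj(g,[*bed((-.066+a,by+b)),.077]) for a,b in((-.006,-.017),(-.006,.017),(.006,.017),(.006,-.017))]
        for L,c in((P,(255,0,255)),(Q,(0,0,255))):
            cv2.polylines(im,[((np.array(L)+.5-[x,y])*k).astype(int)],True,c,1)
    cv2.imwrite(f'pics/{n}1.png',im)
goto(bed((0,.13)),.12)
E
```

```text
0.2588358714260038 5.387930506249633
[0.58068705 0.03186882]
tool offset mm [-590.3 -584.9   72.2] after yaw: [-746.5 -365.2   71.8] yaw 18.67 z [-0.     0.001 -1.   ]
```

View pics/top1.png

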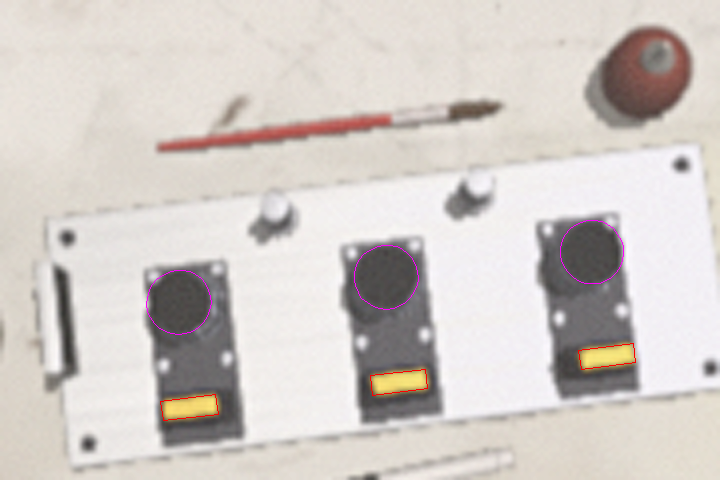

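View pics/scene1.png

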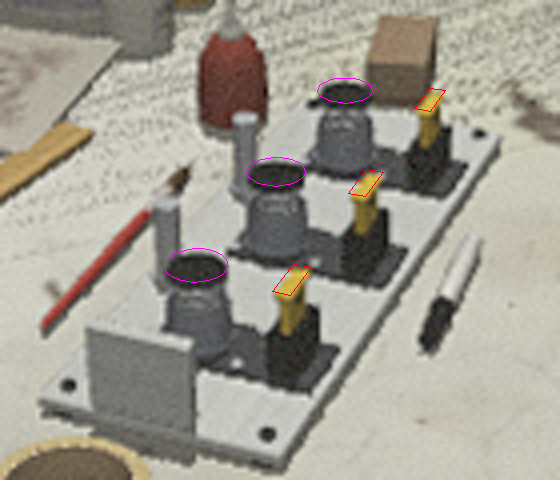

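The model overlay sits on the pads and tags in both views, within 1–2 px (about 2 mm). Moving now.

Request:
drive_tool(
  gripper=[0,0,0,0,0],
  offset=[
    [-20,-20,0],
    [-25,-20,0],
    [-28,-16,0],
    [-33,-16,0],
    [-33,-16,0],
  ],
  yaw=[7,7,4.67,0,0],
)

```text
clock: 0.67
tcp_pos: [0.3337, -0.4597, 0.192]
tool_rot: [2.322, -2.116, -0.0]
ft_force: [1.8, -0.1, -0.7]
gripper_width: 0.0255
```

Request:
drive_tool(
  gripper=[0,0,0,0,0],
  offset=[
    [-36,-17,0],
    [-36,-17,0],
    [-36,-17,0],
    [-36,-17,0],
    [-36,-17,0],
  ],
  yaw=[0,0,0,0,0],
)

```text
clock: 1.08
tcp_pos: [0.4016, -0.2721, 0.1924]
tool_rot: [-2.323, 2.115, -0.001]
ft_force: [0.7, 0.2, 0.2]
gripper_width: -0.0
```

Request:
drive_tool(
  gripper=[0,0,0,0,0],
  offset=[
    [-36,-17,0],
    [-36,-17,0],
    [-36,-17,0],
    [-36,-17,0],
    [-36,-17,0],
  ],
  yaw=[0,0,0,0,0],
)

```text
clock: 1.5
tcp_pos: [0.4694, -0.0849, 0.1925]
tool_rot: [-2.323, 2.115, -0.001]
ft_force: [1.1, -0.9, -0.0]
gripper_width: -0.0002
```

```bash
python3 -c "
from h import *
s=state();print(s['tcp_pos'],s['ft_force'],s['gripper_width'],s['clock']);goto(bed((0,.13)),.12)"
```

```text
[ 0.46937348 -0.08489306  0.19246667] [ 1.08433404 -0.85179325 -0.02889587] -0.0002225808544658671 1.5
tool offset mm [-235.8 -121.7   72.5] after yaw: [-235.8 -121.8   72.5] yaw -0.01 z [ 0.001 -0.    -1.   ]
```

Request:
drive_tool(
  gripper=[0,0,0,0,0],
  offset=[
    [-36,-18,0],
    [-36,-18,0],
    [-36,-18,0],
    [-36,-18,0],
    [-36,-18,0],
  ],
  yaw=[0,0,0,0,0],
)

```text
clock: 1.92
tcp_pos: [0.5421, 0.1029, 0.1924]
tool_rot: [-2.323, 2.115, -0.0]
ft_force: [0.3, -0.9, 0.8]
gripper_width: -0.0001
```

Request:
drive_tool(
  gripper=[0,0,0,0,0],
  offset=[
    [-30,-16,20],
    [0,0,30],
    [0,0,22],
    [0,0,0],
    [0,0,0],
  ],
  yaw=[0,0,0,0,0],
)

```text
clock: 2.33
tcp_pos: [0.5542, 0.1319, 0.1196]
tool_rot: [2.321, -2.113, -0.002]
ft_force: [0.8, 0.3, 0.7]
gripper_width: -0.0003
```

```bash
python3 -c "
from h import *
s=state();print(s['tcp_pos'],s['ft_force'],s['gripper_width'],s['clock']);goto(bed((0,.13)),.08)"
```

```text
[0.55415284 0.13185146 0.11964838] [0.75100085 0.26179969 0.73401251] -0.000310552522701769 2.3333
tool offset mm [-28.  -17.1  39.6] after yaw: [-28.  -17.   39.6] yaw -0.02 z [-0.002 -0.001 -1.   ]
```

Request:
drive_tool(
  gripper=[0,0,0,0,0],
  offset=[
    [-28,-17,18],
    [0,0,17],
    [0,0,0],
    [0,0,0],
    [0,0,0],
  ],
  yaw=[0,0,0,0,0],
)

```text
clock: 2.75
tcp_pos: [0.5701, 0.1608, 0.0871]
tool_rot: [-2.321, 2.115, -0.002]
ft_force: [0.2, -0.1, 0.0]
gripper_width: -0.0004
```

```bash
cat >> h.py <<'E'
def forces(n=8):
    F=[];M=[]
    for _ in range(n):
        get_image('top'); s=state(); F.append(s['ft_force'][2]); M.append(s['tcp_pos'][2])
    print('Fz mean %.2f sd %.2f z %.4f clock %.2f'%(np.mean(F),np.std(F),np.mean(M),s['clock']))
E
python3 - <<'E'
from h import *
forces(6); goto(bed((0,.13)),.072)
g=cam('top');im=cv2.resize(g['frame'][150:290,180:360,::-1],None,fx=4,fy=4,interpolation=cv2.INTER_CUBIC);cv2.imwrite('pics/t2.png',cv2.convertScaleAbs(im,alpha=1.6))
E
```

```text
Fz mean 0.17 sd 0.55 z 0.0866 clock 3.05
tool offset mm [ 0.1  1.  13.9] after yaw: [ 0.1  1.  13.9] yaw -0.04 z [ 0.001  0.    -1.   ]
```

View pics/t2.png

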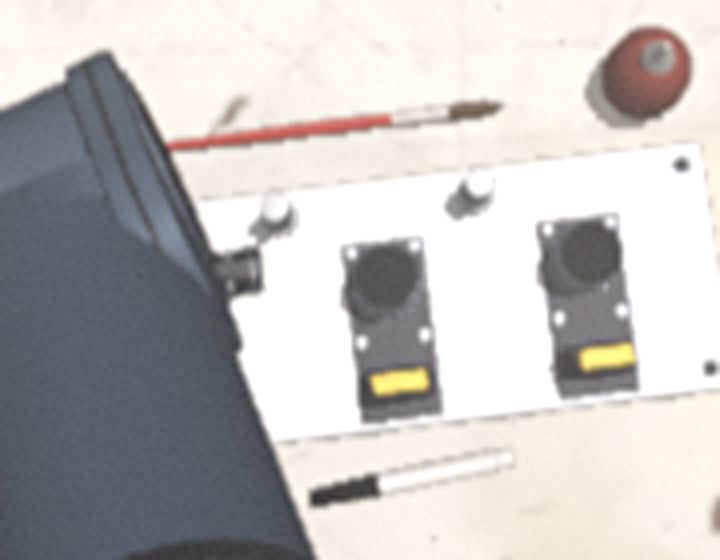

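The arm hides the left pad, but everything else is undisturbed and the measured position is within 1 mm. I'll press slowly.

Request:
drive_tool(
  gripper=[0,0,0,0,0],
  offset=[
    [0,1,10],
    [0,0,4],
    [0,0,3],
    [0,0,3],
    [0,0,0],
  ],
  yaw=[0,0,0,0,0],
)

```text
clock: 3.52
tcp_pos: [0.5677, 0.1615, 0.0642]
tool_rot: [2.322, -2.114, -0.001]
ft_force: [-0.0, 0.2, -0.3]
gripper_width: 0.0004
```

```bash
python3 -c "
from h import *
forces(16)"
```

```text
Fz mean 0.02 sd 0.49 z 0.0653 clock 4.32
```

Run:
```python
from h import *
g=cam('scene');im=cv2.resize(g['frame'][150:290,225:365,::-1],None,fx=4,fy=4,interpolation=cv2.INTER_CUBIC);cv2.imwrite('pics/s3.png',cv2.convertScaleAbs(im,alpha=1.6))
print((proj(g,state()['tcp_pos'])-[225,150])*4, state()['tcp_pos'],state()['moment'])
```

```text
[195.03673878 352.71955966] [0.56815424 0.16161969 0.06519816] [ 0.00908483 -0.02292944 -0.02887411]
```

View pics/s3.png

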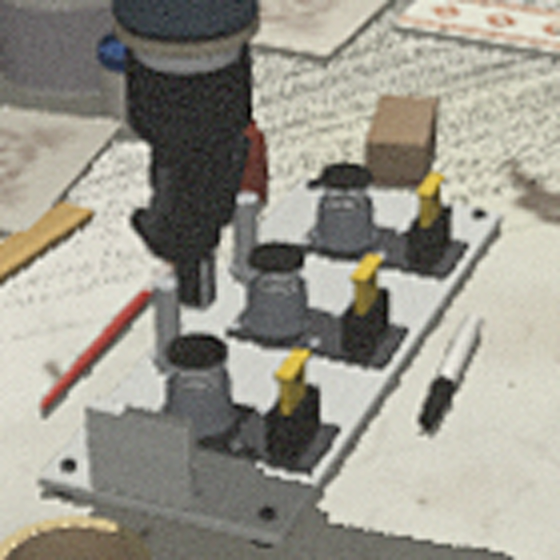

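The scene view shows the fingertips at about crop (200,300). That is beyond the left pad, near the pin, and clearly not on the pad. I need the real tip position from the images.

Run:
```python
from h import *
g=cam('scene');t=cam('top')
for z in(.05,.065,.08,.1): print(z,'scene tip',ray2plane(g,(225+200/4,150+303/4),z).round(3),'pad top scene',ray2plane(g,(225+196/4,150+350/4),z).round(3))
print('top pad proj',proj(t,[*bed((0,.13)),.072]),'tip',proj(t,state()['tcp_pos']),bed((0,.13)))
im=cv2.resize(t['frame'][190:250,200:300,::-1],None,fx=7,fy=7,interpolation=cv2.INTER_CUBIC);cv2.imwrite('pics/t4.png',cv2.convertScaleAbs(im,alpha=1.8,beta=20))
```

```text
0.05 scene tip [0.609 0.085 0.05 ] pad top scene [0.582 0.138 0.05 ]
0.065 scene tip [0.596 0.107 0.065] pad top scene [0.569 0.158 0.065]
0.08 scene tip [0.583 0.128 0.08 ] pad top scene [0.557 0.179 0.08 ]
0.1 scene tip [0.566 0.157 0.1  ] pad top scene [0.541 0.206 0.1  ]
top pad proj [224.24110452 225.05544405] tip [224.43754881 225.38858326] [0.56848024 0.16129445]
```

View pics/t4.png

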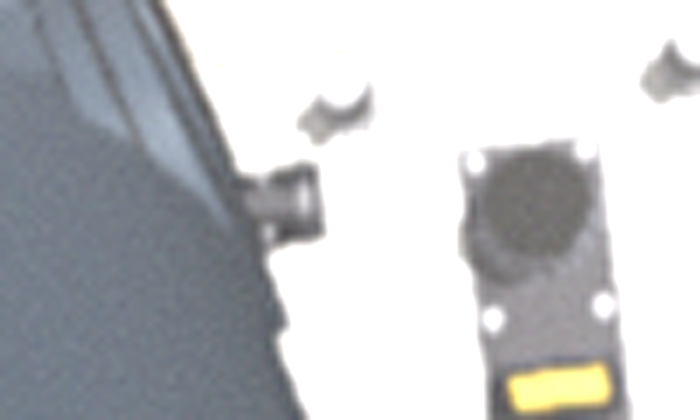

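Both views fit a tip that is correct in xy but about 30 mm higher than the reported z. The zero force and unpressed pad agree with that. I'll creep down and take the real height from contact.

Request:
drive_tool(
  gripper=[0,0,0,0,0],
  offset=[
    [0,0,5],
    [0,0,5],
    [0,0,4],
    [0,0,4],
    [0,0,0],
  ],
  yaw=[0,0,0,0,0],
)

```text
clock: 4.88
tcp_pos: [0.5675, 0.1614, 0.046]
tool_rot: [2.322, -2.114, -0.001]
ft_force: [-0.2, 0.2, -0.3]
gripper_width: 0.0001
```

Run:
```python
from h import *
import bench; print(bench.tcp_to_grasp if not callable(bench.tcp_to_grasp) else bench.tcp_to_grasp())
forces(4); s=state(); print(s['q'],s['gripper_width'],s['tcp_pos'])
g=cam('scene');im=cv2.resize(g['frame'][150:270,225:345,::-1],None,fx=5,fy=5,interpolation=cv2.INTER_CUBIC);cv2.imwrite('pics/s5.png',cv2.convertScaleAbs(im,alpha=2,beta=20))
```

```text
0.0187
Fz mean 0.11 sd 0.55 z 0.0469 clock 5.08
[-0.30529849  0.61168794 -0.07975029  1.82960921  0.07078206  0.70284793
 -1.90152451] -0.00034028118645950816 [0.56827605 0.16169086 0.04730535]
```

View pics/s5.png

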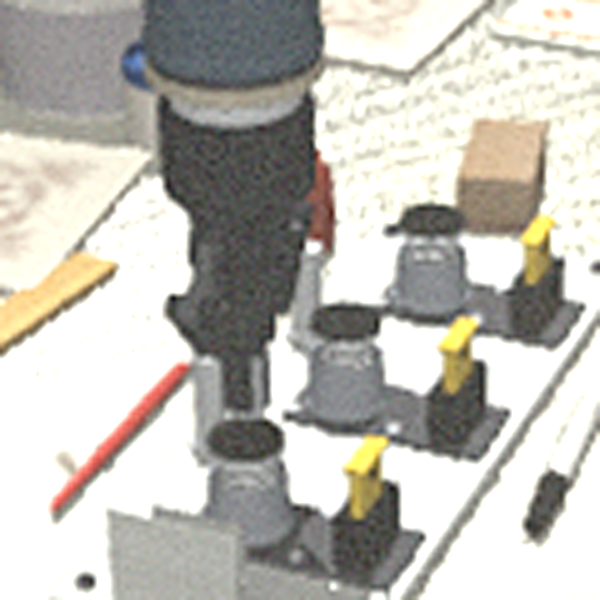

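Tip at crop (243,412), pad centre at (246,440), so there are about 16 mm left: the tip moved 6 px for 18 mm. Continuing down.

Request:
drive_tool(
  gripper=[0,0,0,0,0],
  offset=[
    [0,0,5],
    [0,0,4],
    [0,0,2],
    [0,0,0],
    [0,0,0],
  ],
  yaw=[0,0,0,0,0],
)

```text
clock: 5.55
tcp_pos: [0.568, 0.1616, 0.0359]
tool_rot: [2.323, -2.114, -0.0]
ft_force: [-0.5, -0.5, 0.5]
gripper_width: -0.0002
```

Request:
drive_tool(
  gripper=[0,0],
  offset=[
    [0,0,2],
    [0,0,0],
  ],
  yaw=[0,0],
)

```text
clock: 5.72
tcp_pos: [0.5681, 0.1616, 0.034]
tool_rot: [2.323, -2.115, -0.0]
ft_force: [-0.4, -0.4, -0.4]
gripper_width: -0.0002
```

Request:
drive_tool(
  gripper=[0,0],
  offset=[
    [0,0,2],
    [0,0,0],
  ],
  yaw=[0,0],
)

```text
clock: 5.88
tcp_pos: [0.5683, 0.1617, 0.0321]
tool_rot: [-2.323, 2.115, -0.0]
ft_force: [-0.3, -0.1, 1.2]
gripper_width: 0.0001
```

```bash
python3 -c "
from h import *
forces(6)"
```

```text
Fz mean 1.17 sd 0.56 z 0.0323 clock 6.18
```

Contact is starting at about z 0.033. Now I'll map force against depth.

Request:
drive_tool(
  gripper=[0,0],
  offset=[
    [0,0,2],
    [0,0,0],
  ],
  yaw=[0,0],
)

```text
clock: 6.35
tcp_pos: [0.5683, 0.1617, 0.0301]
tool_rot: [-2.323, 2.114, -0.0]
ft_force: [0.4, -0.0, 3.2]
gripper_width: -0.0001
```

```bash
python3 -c "
from h import *
forces(10)"
```

```text
Fz mean 2.92 sd 0.59 z 0.0303 clock 6.85
```

Request:
drive_tool(
  gripper=[0,0],
  offset=[
    [0,0,2.5],
    [0,0,0],
  ],
  yaw=[0,0],
)

```text
clock: 7.02
tcp_pos: [0.5683, 0.1617, 0.0275]
tool_rot: [-2.323, 2.115, -0.0]
ft_force: [0.2, -1.0, 3.8]
gripper_width: 0.0001
```

```bash
python3 -c "
from h import *
forces(12)
g=cam('scene');im=cv2.resize(g['frame'][150:270,225:345,::-1],None,fx=5,fy=5,interpolation=cv2.INTER_CUBIC);cv2.imwrite('pics/s6.png',cv2.convertScaleAbs(im,alpha=2,beta=20))
"
```

```text
Fz mean 4.86 sd 0.41 z 0.0278 clock 7.62
```

View pics/s6.png

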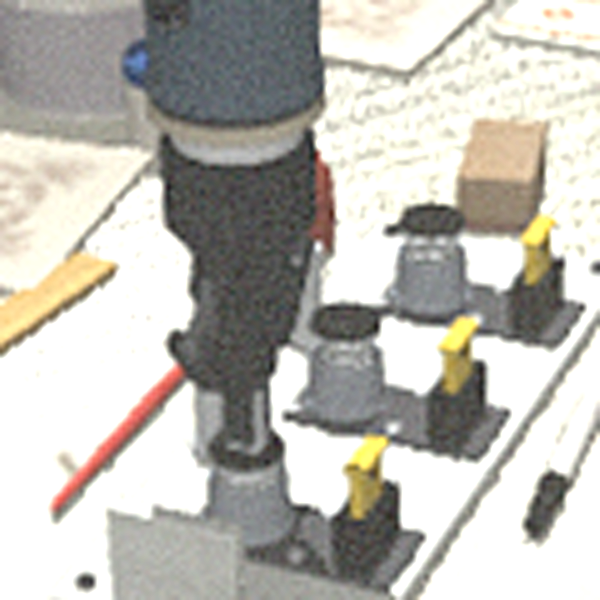

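The left pad gives about 0.8 N/mm and 4.9 N at roughly 5.5 mm, so it is firm. The picture shows the tip squarely on the pad at (245,445). Next is the middle pad.

Request:
drive_tool(
  gripper=[0,0,0,0,0],
  offset=[
    [0,0,-12],
    [0,0,-16],
    [35,0,0],
    [35,0,0],
    [35,0,0],
  ],
  yaw=[0,0,0,0,0],
)

```text
clock: 8.08
tcp_pos: [0.5771, 0.0564, 0.0553]
tool_rot: [2.325, -2.112, -0.002]
ft_force: [0.7, -0.7, -0.0]
gripper_width: -0.0003
```

Request:
drive_tool(
  gripper=[0,0,0,0,0],
  offset=[
    [25,0,0],
    [0,0,0],
    [0,0,0],
    [0,0,0],
    [0,0,0],
  ],
  yaw=[0,0,0,0,0],
)

```text
clock: 8.5
tcp_pos: [0.5799, 0.0338, 0.0554]
tool_rot: [2.325, -2.112, -0.002]
ft_force: [0.5, 0.1, 0.0]
gripper_width: -0.0
```

```bash
python3 -c "
from h import *
forces(6);goto(bed((0,0)),.0345)"
```

```text
Fz mean -0.14 sd 0.46 z 0.0556 clock 8.80
tool offset mm [ 1.  -0.3 21.2] after yaw: [ 1.  -0.3 21.2] yaw 0.05 z [-0.  0. -1.]
```

Request:
drive_tool(
  gripper=[0,0,0,0,0],
  offset=[
    [1,0,10],
    [0,0,8],
    [0,0,3],
    [0,0,0],
    [0,0,0],
  ],
  yaw=[0,0,0,0,0],
)

```text
clock: 9.22
tcp_pos: [0.5801, 0.0312, 0.0342]
tool_rot: [2.323, -2.114, -0.001]
ft_force: [-0.5, 0.7, -0.2]
gripper_width: -0.0002
```

Request:
drive_tool(
  gripper=[0,0,0,0],
  offset=[
    [0,0,2],
    [0,0,2],
    [0,0,2],
    [0,0,0],
  ],
  yaw=[0,0,0,0],
)

```text
clock: 9.55
tcp_pos: [0.5808, 0.0312, 0.0288]
tool_rot: [-2.323, 2.114, -0.001]
ft_force: [-0.5, 0.7, 5.4]
gripper_width: 0.0001
```

```bash
python3 -c "
from h import *
forces(12)"
```

```text
Fz mean 4.92 sd 0.33 z 0.0289 clock 10.15
```

The middle pad gives 4.9 N at about 4.5 mm, so it is firm too. Next is the right pad.

Request:
drive_tool(
  gripper=[0,0,0,0,0],
  offset=[
    [0,0,-12],
    [0,0,-15],
    [35,0,0],
    [35,0,0],
    [35,0,0],
  ],
  yaw=[0,0,0,0,0],
)

```text
clock: 10.57
tcp_pos: [0.59, -0.0739, 0.0555]
tool_rot: [2.325, -2.112, -0.001]
ft_force: [0.3, -0.7, -0.3]
gripper_width: -0.0004
```

Request:
drive_tool(
  gripper=[0,0,0,0,0],
  offset=[
    [25,0,0],
    [0,0,0],
    [0,0,0],
    [0,0,0],
    [0,0,0],
  ],
  yaw=[0,0,0,0,0],
)

```text
clock: 10.98
tcp_pos: [0.5924, -0.0965, 0.0554]
tool_rot: [-2.325, 2.112, 0.002]
ft_force: [0.2, 1.0, 0.0]
gripper_width: 0.0003
```

```bash
python3 -c "
from h import *
forces(6);goto(bed((0,-.13)),.0345)"
```

```text
Fz mean 0.09 sd 0.70 z 0.0556 clock 11.28
tool offset mm [-0.  -0.2 21.2] after yaw: [-0.  -0.2 21.2] yaw 0.05 z [-0.  0. -1.]
```

Request:
drive_tool(
  gripper=[0,0,0,0,0],
  offset=[
    [0,0,10],
    [0,0,8],
    [0,0,3],
    [0,0,0],
    [0,0,0],
  ],
  yaw=[0,0,0,0,0],
)

```text
clock: 11.7
tcp_pos: [0.5923, -0.0982, 0.0341]
tool_rot: [2.323, -2.114, -0.001]
ft_force: [0.7, 0.8, 0.3]
gripper_width: -0.0004
```

Request:
drive_tool(
  gripper=[0,0,0,0],
  offset=[
    [0,0,2],
    [0,0,2],
    [0,0,2],
    [0,0,0],
  ],
  yaw=[0,0,0,0],
)

```text
clock: 12.03
tcp_pos: [0.5929, -0.0983, 0.0286]
tool_rot: [-2.323, 2.114, -0.001]
ft_force: [0.4, -0.7, 1.6]
gripper_width: 0.0002
```

```bash
python3 -c "
from h import *
forces(12)"
```

```text
Fz mean 1.66 sd 0.35 z 0.0288 clock 12.63
```

The right pad gives only 1.7 N at the same depth. I'll go 2.5 mm deeper to confirm.

Request:
drive_tool(
  gripper=[0,0,0],
  offset=[
    [0,0,1.5],
    [0,0,1],
    [0,0,0],
  ],
  yaw=[0,0,0],
)

```text
clock: 12.88
tcp_pos: [0.5927, -0.0983, 0.026]
tool_rot: [-2.323, 2.115, -0.0]
ft_force: [1.1, 0.4, 2.6]
gripper_width: -0.0001
```

```bash
python3 -c "
from h import *
forces(12)"
```

```text
Fz mean 2.58 sd 0.64 z 0.0262 clock 13.48
```

Request:
drive_tool(
  gripper=[0,0,0,0,0],
  offset=[
    [0,0,-12],
    [0,0,-17],
    [0,30,0],
    [0,36,0],
    [0,0,0],
  ],
  yaw=[0,0,0,0,0],
)

```text
clock: 13.9
tcp_pos: [0.5176, -0.1054, 0.0542]
tool_rot: [2.316, -2.112, -0.011]
ft_force: [-1.4, 0.5, -0.9]
gripper_width: -0.0003
```

Request:
drive_tool(
  gripper=[0,0],
  offset=[
    [0,0,0],
    [0,0,0],
  ],
  yaw=[0,0],
)

```text
clock: 14.07
tcp_pos: [0.527, -0.1043, 0.0552]
tool_rot: [-2.323, 2.115, 0.0]
ft_force: [0.9, -0.7, 0.5]
gripper_width: 0.0
```

```bash
python3 -c "
from h import *
forces(6);goto(bed((-.066,-.13)),.0385)
g=cam('scene');im=cv2.resize(g['frame'][130:250,255:375,::-1],None,fx=5,fy=5,interpolation=cv2.INTER_CUBIC);cv2.imwrite('pics/s7.png',cv2.convertScaleAbs(im,alpha=2,beta=20))"
```

```text
Fz mean 0.26 sd 0.61 z 0.0551 clock 14.37
tool offset mm [-0.5  0.2 16.5] after yaw: [-0.5  0.2 16.5] yaw 0.01 z [ 0.  0. -1.]
```

View pics/s7.png

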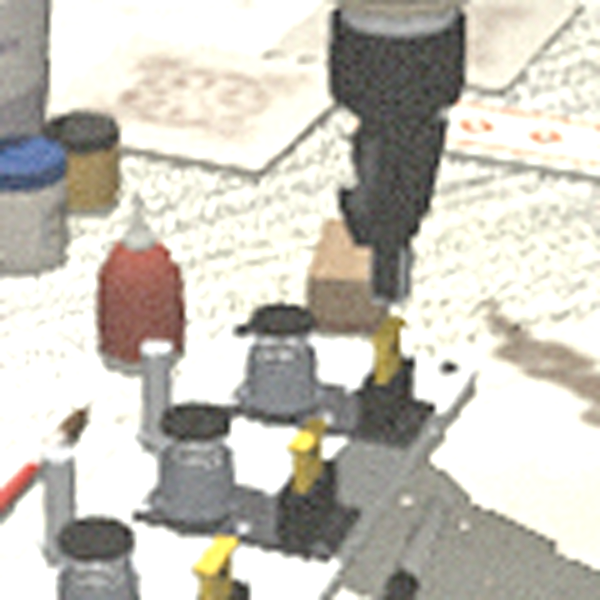

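It is confirmed soft at 2.6 N and 7 mm, so the right pad is the tired one. The picture shows the fingertips at (390,300), directly above the right tag at (390,325). Pushing it down.

Request:
drive_tool(
  gripper=[0,0,0,0,0],
  offset=[
    [0,0,10],
    [0,0,6],
    [0,0,5],
    [0,0,4],
    [0,0,3],
  ],
  yaw=[0,0,0,0,0],
)

```text
clock: 14.83
tcp_pos: [0.5269, -0.1044, 0.0265]
tool_rot: [2.323, -2.114, -0.001]
ft_force: [0.8, 0.0, 2.1]
gripper_width: 0.0003
```

Request:
drive_tool(
  gripper=[0,0,0,0],
  offset=[
    [0,0,2],
    [0,0,1.5],
    [0,0,1],
    [0,0,0],
  ],
  yaw=[0,0,0,0],
)

```text
clock: 15.17
tcp_pos: [0.5268, -0.1044, 0.0225]
tool_rot: [2.323, -2.115, -0.0]
ft_force: [-0.2, 0.4, 1.1]
gripper_width: 0.0001
```

```bash
python3 -c "
from h import *
forces(4);s=state();print(s['ft_force'],s['tcp_pos'])"
```

```text
Fz mean -0.43 sd 0.38 z 0.0227 clock 15.37
[-0.01893606  0.04870523  0.15463024] [ 0.52676879 -0.10443634  0.02271132]
```

Request:
drive_tool(
  gripper=[0,0],
  offset=[
    [0,0,1],
    [0,0,0],
  ],
  yaw=[0,0],
)

```text
clock: 15.53
tcp_pos: [0.5269, -0.1045, 0.022]
tool_rot: [-2.323, 2.115, -0.0]
ft_force: [-0.8, 0.6, 3.8]
gripper_width: -0.0002
```

Request:
drive_tool(
  gripper=[0,0],
  offset=[
    [0,0,0.7],
    [0,0,0],
  ],
  yaw=[0,0],
)

```text
clock: 15.7
tcp_pos: [0.527, -0.1045, 0.0219]
tool_rot: [-2.323, 2.115, -0.001]
ft_force: [-3.5, 0.7, 13.0]
gripper_width: 0.0002
```

The tag is on its stop: 13 N with no further travel. Drawing back up and clear.

Request:
drive_tool(
  gripper=[0,0,0,0,0],
  offset=[
    [0,0,-15],
    [0,0,-35],
    [0,0,-40],
    [0,0,-40],
    [0,0,-20],
  ],
  yaw=[0,0,0,0,0],
)

```text
clock: 16.12
tcp_pos: [0.5285, -0.1046, 0.1755]
tool_rot: [-2.321, 2.113, -0.006]
ft_force: [1.1, 0.6, 0.0]
gripper_width: 0.0003
```

Request:
drive_tool(
  gripper=[0,0,0,0,0],
  offset=[
    [38,0,0],
    [38,0,0],
    [38,0,0],
    [38,0,0],
    [38,0,0],
  ],
  yaw=[0,0,0,0,0],
)

```text
clock: 16.53
tcp_pos: [0.5445, -0.2954, 0.1711]
tool_rot: [2.323, -2.114, 0.0]
ft_force: [1.1, 0.8, 0.1]
gripper_width: 0.0
```

Request:
drive_tool(
  gripper=[0,0,0],
  offset=[
    [0,0,0],
    [0,0,0],
    [0,0,0],
  ],
  yaw=[0,0,0],
)

```text
clock: 16.78
tcp_pos: [0.5446, -0.2928, 0.1706]
tool_rot: [-2.323, 2.114, 0.002]
ft_force: [-0.6, 0.5, 0.0]
gripper_width: 0.0
```

```bash
python3 -c "
from h import *
forces(3);g=cam('scene');im=cv2.resize(g['frame'][150:300,225:365,::-1],None,fx=4,fy=4,interpolation=cv2.INTER_CUBIC);im=cv2.convertScaleAbs(im,alpha=1.6)
t=cam('top')['frame'][140:290,130:420,::-1];cv2.imwrite('pics/e.png',np.vstack([im[:, :],]) if 0 else im);a=cv2.imread('pics/top0.png')[140:290,130:420];print((cv2.absdiff(a,np.ascontiguousarray(t)).max(2)>60).sum())
d=(cv2.absdiff(a,np.ascontiguousarray(t)).max(2)>60);print(np.argwhere(d)[::10]+[140,130])
print(state()['tcp_pos'])"
```

```text
Fz mean 0.44 sd 0.21 z 0.1709 clock 16.93
310
[[220 412]
 [221 413]
 [222 414]
 [223 415]
 [224 416]
 [225 417]
 [226 418]
 [228 412]
 [229 414]
 [230 416]
 [231 418]
 [236 347]
 [237 347]
 [237 358]
 [238 350]
 [238 360]
 [239 352]
 [240 344]
 [240 354]
 [241 348]
 [242 341]
 [242 351]
 [243 344]
 [243 354]
 [244 347]
 [244 359]
 [245 346]
 [245 356]
 [246 343]
 [246 353]
 [247 343]]
[ 0.54510224 -0.29223133  0.17122356]
```

View pics/e.png

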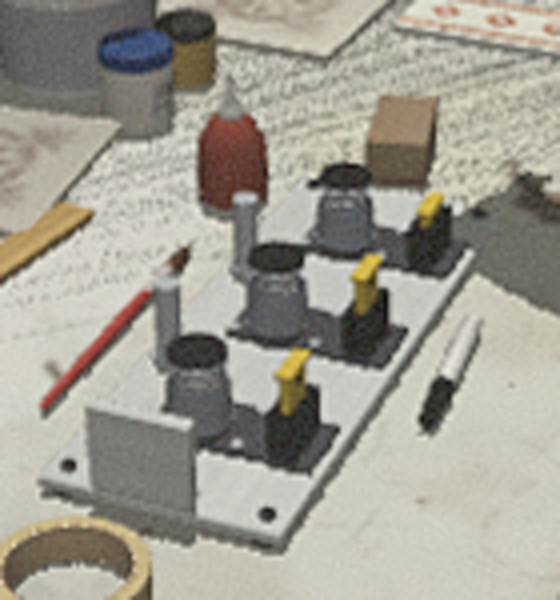

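The right tag at (430,215) is down. The other two tags are up, the pads are back up and the loose things haven't moved; the top-view differences are only the arm and its shadow. Handing in.

```bash
python3 -c "
from bench import hand_in; print(hand_in())"
```

```text
the job is handed in; nothing more can be done
None
```

The right pad is the soft one. I pushed its tag fully down, drew the arm back and handed the job in at about 17 s on the robot's clock.

| Pad | Press depth | Force |
|---|---|---|
| Left | about 5.5 mm | 4.9 N |
| Middle | about 4.5 mm | 4.9 N |
| Right | about 4.5 mm | 1.7 N |
| Right | about 7 mm | 2.6 N |

- **Tag:** it went down about 16 mm onto its stop, where the force rose to 13 N with no further travel.
- **Final picture:** the right tag is down, the left and middle tags are up and all pads are released. The bulb, block, brush, marker and tape roll are where they were, and the arm is well clear.
- **Disagreement:** the real fingertips were about 39 mm higher than the reported TCP height. The first press at the reported height touched nothing, which the picture and the zero force both showed. I took the true height from contact with the left pad, so the depths above rest on that and are good to about 1 mm.

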